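# Hold a stone cell in the light path

### The job

Push the shutter of the light bench fully open, away from the robot, then pick up the taller of the two glass cells by its two frosted faces only, never touching its clear windows. Hold it upright in mid-air in the light path, halfway between the lamp house and the viewer, so that the light goes straight through the middle of both clear windows. Finish while still holding it there; do not let it touch the light bench, and leave the short cell, the yellow pliers and the tape roll where they are.

Things in the scene. Friction and masses are not known exactly. Their poses are not given: they have to be found in the camera images.
- light_bench: fixed light bench: steel base 76 (x) x 236 (y) x 12 mm, grey lamp house (50 x 48 mm, top 120 mm up) at its -y end, grey viewer plate (44 x 12 mm, top 114 mm up) with black eyepiece at +y; 136 mm gap between lamp face (y = -66 mm) and viewer plate (y = 70 mm). Origin under the middle of the base, z up. The light runs along y, 80 mm above the work surface. +x faces away from the robot
- light_path (a point): point on the light's axis, halfway along the gap between lamp house and viewer, 80 mm above the work surface; same axes as the light bench. The beam is 8 mm in diameter
- shutter (a joint): shutter flap before the lamp aperture, hinged on a pin along the bench's y, 106 mm above the work surface, 60 mm to -y of the bench's middle. 0 rad: blade hangs over the aperture, grip upright; grows as the grip is pushed to the bench's +x; stop at 1.2 rad, fully open. Friction of about 1 N at the grip: it stays where left
- shutter_grip (a point): middle of the shutter's grip, a black roller 12 mm in diameter, 18 mm long along the bench's y, 50 mm from the hinge pin and 58 mm to -y of the bench's middle, on an arm 7 x 5 mm; upright, it stands 36 mm above the lamp house's top. Its axes turn with the flap
- tall_cell: the taller glass cell, an upright block 60 mm high (a small stone on a pin inside), about 0.08 kg, loose, standing on the work surface. Origin at the centre of its underside, z up. The light must go along its x axis: the clear windows are the faces at x = +-17 mm, the frosted faces those at y = +-15 mm; so 30 mm wide across the frosted faces, 34 mm across the windows
- cell_middle (a point): centre of the tall cell, 30 mm above its underside, level with the middle of its windows; same axes as the tall cell
- tall_cell_frosted: the two opaque whitish frosted side walls of the tall cell, each 26 mm long (along x) and 56 mm high, at y = +-15 mm; origin and axes are those of the tall cell
- tall_cell_clear: the two see-through windows of the tall cell, each 24 mm wide (along y) and 56 mm high, at x = +-17 mm; origin and axes are those of the tall cell. Not to be touched
- short_cell: a similar but shorter glass cell, 40 mm high, 34 x 30 mm, empty, loose, to be left alone. Origin at the centre of its underside
- pliers_yel: pliers with yellow handles, 30 x 123 x 13 mm, long axis y, lying loose; to be left alone. Origin at the centre of its underside
- tape_roll: roll of tape lying flat, 65 mm in diameter, 19 mm high, loose; to be left alone. Origin at the centre of its underside
Not all that is in view belongs to the job. Leave any blue or pink look-alike of the tall_cell alone.

How it is judged:
On the way, in this order (a step that is already met when the one before it is completed fails the run):
1. the shutter is pushed open (value of joint shutter above 1 rad), for 0.2 s.
2. the tall cell is lifted clear of the bench top by its frosted faces (height (world z) of tall_cell above 0.02 m and contact force between tall_cell_frosted and the fingers above 1 N and contact force between tall_cell_clear and the fingers below 0.5 N and contact force between tall_cell and light_bench below 0.1 N), for 0.2 s.
3. the tall cell is held in the light path (x of cell_middle in the frame of light_path between -0.008 and 0.008 m and y of cell_middle in the frame of light_path between -0.03 and 0.03 m and z of cell_middle in the frame of light_path between -0.014 and 0.014 m and angle between the x axis of tall_cell and the y axis of light_bench, either way round below 0.17 rad and angle between tall_cell's own z axis and vertical below 0.17 rad and contact force between tall_cell_frosted and the fingers above 1 N and contact force between tall_cell_clear and the fingers below 0.5 N and contact force between tall_cell and light_bench below 0.1 N), for 0.2 s.
At the end, for the whole second after the job is handed in: Shutter over 1.0 of 1.2 rad. Tall cell held still in the air, fingers on its frosted faces only, clear of the light bench; upright and its windows square to the light within 10 degrees, its middle within 8 mm sideways and 14 mm in height of the light's axis and 30 mm of mid-gap (all of step 3 and value of joint shutter above 1 rad and linear speed of tall_cell below 0.02 m/s); the arm keeps its last pose, push and grip.
It fails at once if a clear window of the tall cell is touched by the robot (contact force between tall_cell_clear and the fingers above 0.5 N or contact force between tall_cell_clear and the arm above 0.5 N).
It fails at once if the tall cell knocks against the light bench (contact force between tall_cell and light_bench above 0.5 N).
It fails at once if the short cell, the pliers or the tape roll is disturbed (distance of any of short_cell, pliers_yel, tape_roll from where it was at the start of the episode above 0.025 m).
It also fails if it takes over 48 s, if anything falls off the work surface, if the arm or the gripper's body presses on something with over 40 N, if the wrist force passes 120 N, or if a joint passes its speed limit or range.

### The arm

A 6-joint arm with a two-finger parallel gripper is mounted at the origin on a cart in front of the work surface, level with it; the furniture and walls round the work are solid. World frame = base frame: x ahead of the robot, y to its left, z up, the work surface at z = 0. Lengths are in m, angles in rad, forces in N, time in s.
With the tool pointing down it reaches from about 0.375 to 0.9 m from the base axis. Payload 3.1 kg.
Tool frame: the origin (TCP) lies at the very end of the fingers, on their centre line; the grasp point (between the pads) lies 19 mm behind it (hold_point_z is the distance from the TCP to the grasp point, in m); z points along the fingers, x is the direction in which the jaws open and shut, and the axes are right-handed (so a half turn about z gives the same grasp; the last joint's range is limited). The gripper opens to 87 mm and grips with 3 to 60 N. Pads are 19 mm wide; open, the fingers measure 117 mm over their backs; the gripper's body (75 mm by 190 mm) begins 51 mm behind the grasp point.
Start: joints at [-1.403, 0.527, 1.433, -0, 1.181, -0.178], TCP at [0.212, -0.588, 0.223] pointing down, gripper open.
Joint ranges: [-3.08, 3.08], [-0.75, 2.2], [0.22, 2.44], [-1.43, 4.57], [0, 2.65], [-2.85, 2.85]. Speed limits (rad/s): [2.79, 2.79, 3.14, 3.14, 3.14, 3.14].

### API

Orientations are given as a unit quaternion [x, y, z, w].
In Python, from rig import * gives the robot as it stands.
- The arm moves only by the tool carry_out, never from a script. Its argument "deltas" is a list of rows, each a list of 7 numbers: the closure, from -1 (fully open) to 1 (shut), then the shift along the tool's x, y, z in units of 25 mm (1.0 is 25 mm), then the turn, a rotation vector about the tool's x, y, z in degrees. In form: [[jaw, x, y, z, rx, ry, rz], ...]. A call has 1 to 8 rows; each row is the pose to reach, as a shift and turn from the pose commanded when the call began, along the tool's axes at that moment; what a row does not reach only later rows make up. A row lasts 1/10 s, in which the tool goes at most 50 mm and 8.59 degrees, less where a joint would pass 70% of its speed; a pose out of reach is approached as far as the arm can. A call with a gripper value outside its range is refused whole. The fingers move at their own pace and stop on an object; "force" is the grip in N (left out, the last holds). Time passes only in rows, so rows that repeat a pose let the fingers close. It gives the time, the measured TCP pose, the force and the opening at its end, in the units of the state.
- get_obs(): the state, without advancing time (a new reading comes with each control period).
- camera(name): name is "side" or "top"; returns (picture, depth): 384x512x3 uint8, red, green, blue; 384x512 float32, m along the optical axis (not along the pixel's ray), 0 where there is no reading.
- camera_info(name): a dict with "mtx" (3x3 intrinsics, pixels), "origin" and "rotation" of the camera in the world. Camera axes: x right, y down, z forward; pixel columns grow to the right and rows downward; lengths in m; the calibration is good to about 2 mm. A picture is of the moment at which its call begins. camera_info takes no time and is no camera call.
- hand_in(): hands the job in, once; it reports no verdict.
Trained networks look in the newest picture that a camera, given by its name, has taken for a name from the list of things; names that differ only in an ending like _2 or _b are one class to them, and where a whole thing is asked for, a point or a joint stands for the part that bears it (a point fixed in the world has none). Each returns a list of dicts, best first, with "score" (0 to 1); they miss things now and then, are a little off and sometimes report something else, mostly with a low value. They report only what shows in the picture. A call takes as long as a camera call. They do not tell look-alikes from the thing itself.
- spot_in(camera, target): "pixel" ([row, column] in pixels, amid what is visible of it).
The state is a dict: "time": time; "q": joint angles; "joint_velocities": joint speeds; "joint_torque": joint torques, N m; "position": TCP position; "tool_rot": TCP orientation; "ft_force": force on the tool from outside, world axes, zero at the start; "moment": the same for the moment, N m; "grip_width": finger opening in m.
Only numpy, scipy, OpenCV 4.12 (cv2) and the standard library are available. Lean on these libraries where they do the work, as an engineer would, in place of code of your own. Each camera call takes 0.05 s, during which the arm holds its last target.

## Working session

There is one attempt and no reset: what is moved stays moved. The work goes in short steps, Python scripts to look and compute and a tool call to move; the robot and the scene stay as the last step left them, time stands still between calls to the robot, and variables do not carry over. Pictures are saved under pics/ and viewed, and the job is handed in when it is done.

Besides the shell and the picture viewer there is one more tool, called after "Emit:" by a JSON object that holds its "name" and its "arguments", one argument or row to a line. carry_out: Moves the arm, as the interface text tells. Its arguments: {"type":"object","properties":{"deltas":{"type":"array"},"force":{"type":"number"}},"required":["deltas"]}

```bash
mkdir -p pics; ls
cat > h.py <<'E'
from rig import *
import numpy as np, cv2
from scipy.spatial.transform import Rotation as R
def shot(n,f):
    p,d=camera(n); cv2.imwrite(f'pics/{f}.png',cv2.cvtColor(p,cv2.COLOR_RGB2BGR)); np.savez(f'{f}.npz',p=p,d=d); return p,d
def cloud(n,d):
    i=camera_info(n);K=np.array(i['mtx']);r,c=np.mgrid[:d.shape[0],:d.shape[1]]
    P=np.stack([(c-K[0,2])/K[0,0]*d,(r-K[1,2])/K[1,1]*d,d],-1)
    return P@np.array(i['rotation']).T+np.array(i['origin'])
E
python3 - <<'E'
from h import *
for n in ['side','top']:
    p,d=shot(n,n+'0'); W=cloud(n,d); i=camera_info(n); print(n,i['origin'],np.array(i['rotation']).round(3).tolist(),np.array(i['mtx']).tolist())
    for t in ['tall_cell','short_cell','shutter_grip','light_bench','pliers_yel','tape_roll','tall_cell_frosted','tall_cell_clear']:
        for o in spot_in(n,t)[:4]:
            a,b=map(int,o['pixel']); print(t,o['pixel'],round(o['score'],2),W[a,b].round(3))
print(get_obs())
E
```

```text
picsTraceback (most recent call last):
  File "<stdin>", line 3, in <module>
  File "h.py", line 9, in cloud
    return P@np.array(i['rotation']).T+np.array(i['origin'])
           ~^~~~~~~~~~~~~~~~~~~~~~~~~~
ValueError: matmul: Input operand 1 has a mismatch in its core dimension 0, with gufunc signature (n?,k),(k,m?)->(n?,m?) (size 4 is different from 3)
```

Rotation is a quaternion.

```bash
sed -i "s/np.array(i\['rotation'\]).T/R.from_quat(i['rotation']).as_matrix().T/" h.py
python3 - <<'E'
from h import *
for n in ['side','top']:
    p,d=shot(n,n+'0'); W=cloud(n,d); i=camera_info(n); print(n,i['origin'],np.array(i['rotation']).round(3).tolist(),np.array(i['mtx']).tolist())
    for t in ['tall_cell','short_cell','shutter_grip','light_bench','pliers_yel','tape_roll']:
        for o in spot_in(n,t)[:4]:
            a,b=map(int,o['pixel']); print(t,o['pixel'],round(o['score'],2),W[a,b].round(3))
print(get_obs())
E
```

```text
side [ 0.35039635 -0.81677828  0.63906117] [0.891, -0.125, 0.069, -0.43] [[386.2072430769539, 0.0, 253.60237001853685], [0.0, 386.2072430769539, 195.93513375386314], [0.0, 0.0, 1.0]]
tall_cell [193.3, 196.6] 0.87 [ 0.435 -0.059  0.053]
tall_cell [194.3, 228.2] 0.74 [ 0.51  -0.085  0.054]
tall_cell [173.9, 211.5] 0.63 [0.489 0.021 0.049]
tall_cell [246.2, 311.5] 0.21 [ 0.664 -0.256 -0.   ]
short_cell [278.7, 267.2] 0.62 [ 0.526 -0.35   0.04 ]
light_bench [188.3, 263.0] 0.97 [ 0.58  -0.144  0.102]
pliers_yel [247.6, 193.9] 0.74 [ 0.402 -0.191  0.004]
tape_roll [246.4, 312.7] 0.62 [ 0.666 -0.258  0.   ]
tape_roll [195.0, 196.4] 0.61 [ 0.435 -0.059  0.047]
top [ 0.41048619 -0.19161625  0.94875748] [0.713, -0.698, 0.04, -0.059] [[353.0264657538832, 0.0, 248.47137457345949], [0.0, 353.0264657538832, 189.98508018413625], [0.0, 0.0, 1.0]]
tall_cell [229.2, 198.9] 0.74 [ 0.434 -0.042  0.062]
tall_cell [202.1, 209.7] 0.66 [ 0.503 -0.068  0.064]
tall_cell [208.8, 171.8] 0.65 [0.486 0.028 0.062]
short_cell [198.0, 315.4] 0.54 [ 0.521 -0.338  0.044]
light_bench [165.1, 206.0] 0.73 [ 0.609 -0.049  0.013]
tape_roll [143.6, 289.0] 0.77 [ 0.676 -0.273  0.004]
{'time': 0.75, 'q': array([-1.40346911e+00,  5.27421710e-01,  1.43268508e+00,  6.56579305e-06,
        1.18142291e+00, -1.78508007e-01]), 'joint_velocities': array([ 0.00119807, -0.00134335,  0.00129618, -0.00071646, -0.00050941,
        0.00088984]), 'joint_torque': array([ 4.54734673e-04, -4.39906633e+01, -1.76965892e+01,  6.34337123e-02,
        5.03285229e-02, -1.19468305e-05]), 'position': array([ 0.211886  , -0.58796939,  0.22260131]), 'tool_rot': array([ 8.18223754e-01, -5.74899894e-01,  2.42921963e-05,  2.02458657e-05]), 'ft_force': array([ 0.39189979, -0.51260488,  0.02317986]), 'moment': array([0.04189413, 0.00505474, 0.01191786]), 'grip_width': 0.08730052917380131}
```

View pics/side0.png

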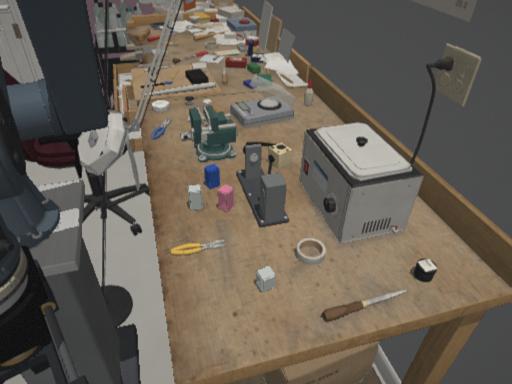

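View pics/top0.png

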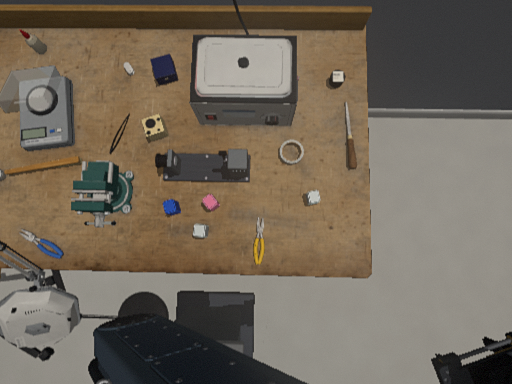

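The side view shows the whitish tall cell at about (197,195), with the blue decoy at (212,176), the pink decoy at (226,198) and the short cell at (265,279). The bench spans roughly (240-287, 145-222). I'll zoom in for the cell yaw and the shutter state.

Run:
```python
import cv2
s=cv2.imread('pics/side0.png');t=cv2.imread('pics/top0.png')
a=cv2.resize(s[135:225,175:295],(800,600),interpolation=cv2.INTER_CUBIC)
b=cv2.resize(t[140:245,150:270],(685,600),interpolation=cv2.INTER_CUBIC)
cv2.imwrite('pics/a.png',a);cv2.imwrite('pics/b.png',b)
```

```text
(no output)
```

View pics/a.png

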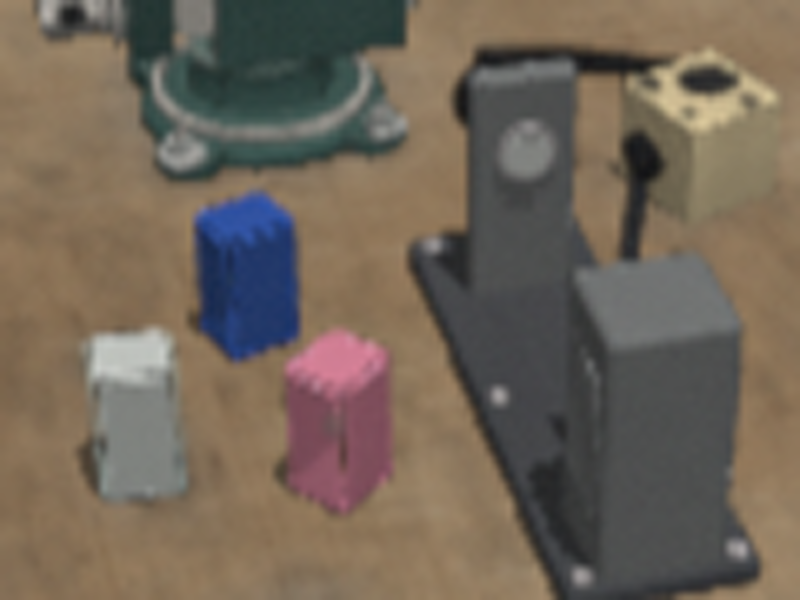

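View pics/b.png

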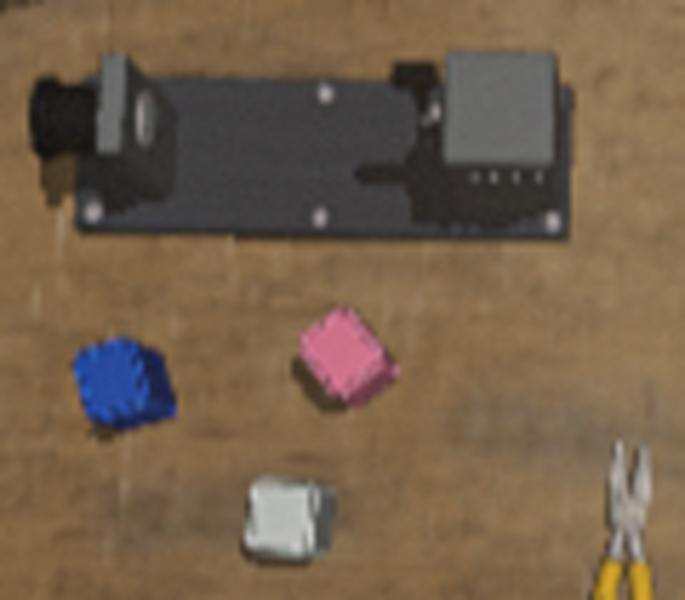

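Run:
```python
from h import *
def box(P,lab):
    h=cv2.minAreaRect((P[:,:2]*1000).astype(np.float32)); print(lab,len(P),h,'z',P[:,2].min().round(3),P[:,2].max().round(3))
for n in ['side','top']:
    z=np.load(n+'0.npz');W=cloud(n,z['d']);
    ok=z['d']>0
    def sel(x0,x1,y0,y1,z0,z1): 
        m=ok&(W[...,0]>x0)&(W[...,0]<x1)&(W[...,1]>y0)&(W[...,1]<y1)&(W[...,2]>z0)&(W[...,2]<z1); return W[m]
    box(sel(.40,.47,-.09,0,.045,.08),n+' tall top')
    box(sel(.40,.47,-.09,0,.01,.08),n+' tall all')
    box(sel(.48,.56,-.37,-.31,.03,.06),n+' short')
    box(sel(.54,.72,-.2,.12,.005,.02),n+' base')
    B=sel(.54,.72,-.2,.12,.1,.13);box(B,n+' top parts');print(np.median(B,0))
    B=sel(.54,.72,-.2,-.1,.1,.13);box(B,n+' lamp top')
    B=sel(.54,.72,-.2,.12,.135,.2); print(n,'above',B.round(3)[:40].tolist())
```

```text
side tall top 154 ((432.918701171875, -45.720069885253906), (34.4755744934082, 32.05762481689453), 0.7868651747703552) z 0.045 0.062
side tall all 299 ((433.22698974609375, -46.31414794921875), (34.399757385253906, 34.112876892089844), 86.29318237304688) z 0.01 0.062
side short 240 ((527.2865600585938, -334.5657958984375), (34.349510192871094, 31.970605850219727), 13.59423828125) z 0.03 0.043
side base 897 ((612.3001708984375, -26.84356689453125), (293.4620056152344, 141.59568786621094), 71.57548522949219) z 0.005 0.02
side top parts 562 ((605.0679321289062, -63.235595703125), (171.50120544433594, 179.34994506835938), 43.790435791015625) z 0.1 0.13
[ 0.60305419 -0.14026293  0.11688625]
side lamp top 444 ((603.1466064453125, -135.61041259765625), (60.38719177246094, 51.99714660644531), 87.99076080322266) z 0.1 0.13
side above [[0.607, -0.1, 0.162], [0.609, -0.1, 0.163], [0.612, -0.1, 0.162], [0.605, -0.098, 0.159], [0.606, -0.101, 0.16], [0.609, -0.102, 0.161], [0.61, -0.104, 0.162], [0.612, -0.105, 0.162], [0.604, -0.102, 0.159], [0.605, -0.105, 0.161], [0.608, -0.105, 0.16], [0.609,
[... 1751 characters left out ...]
 -0.107, 0.162], [0.611, -0.111, 0.161], [0.611, -0.113, 0.16], [0.611, -0.116, 0.162], [0.608, -0.1, 0.162], [0.608, -0.102, 0.162], [0.608, -0.105, 0.162], [0.609, -0.107, 0.16], [0.607, -0.109, 0.165], [0.608, -0.112, 0.164], [0.608, -0.114, 0.164], [0.609, -0.116, 0.158], [0.606, -0.1, 0.161], [0.605, -0.103, 0.164], [0.606, -0.105, 0.162], [0.606, -0.107, 0.162], [0.605, -0.109, 0.164], [0.606, -0.112, 0.163], [0.606, -0.114, 0.161], [0.607, -0.116, 0.156], [0.604, -0.1, 0.16], [0.604, -0.102, 0.16], [0.604, -0.104, 0.159], [0.604, -0.107, 0.162], [0.604, -0.109, 0.16], [0.604, -0.111, 0.161], [0.604, -0.114, 0.16], [0.605, -0.116, 0.157], [0.604, -0.106, 0.149], [0.605, -0.108, 0.148]]
```

The zoom shows the clear/whitish tall cell at crop (135,415). Its -y face is plain and opaque, so it's frosted, and the depth footprint agrees: 30 mm along world y and 33.5 mm along x. The shutter grip stands upright. Next I'll fit the bench pose and work out the tool axes.

Run:
```python
from h import *
for n in ['side','top']:
    z=np.load(n+'0.npz');W=cloud(n,z['d']);p=z['p'].astype(int)
    grey=(abs(p[...,0]-p[...,2])<18)
    ok=(z['d']>0)
    m=ok&grey&(W[...,0]>.55)&(W[...,0]<.66)&(W[...,1]>-.19)&(W[...,1]<.1)&(W[...,2]>.007)&(W[...,2]<.017)
    P=W[m]; print(n,'base',cv2.minAreaRect((P[:,:2]*1000).astype(np.float32)))
    m=ok&(W[...,0]>.55)&(W[...,0]<.66)&(W[...,1]>-.19)&(W[...,1]<-.1)&(W[...,2]>.114)&(W[...,2]<.127)
    P=W[m]; print(n,'lamp',cv2.minAreaRect((P[:,:2]*1000).astype(np.float32)),np.median(P[:,2]))
    x=P[:,:2]*1000; print(np.percentile(x,[1,50,99],axis=0).round(1).tolist())
    m=ok&(W[...,0]>.55)&(W[...,0]<.66)&(W[...,1]>0.0)&(W[...,1]<.06)&(W[...,2]>.03)&(W[...,2]<.12)
    P=W[m]; x=P*1000; print('viewer',np.percentile(x,[1,5,50,95,99],axis=0).round(1).tolist())
    m=ok&(W[...,0]>.55)&(W[...,0]<.68)&(W[...,1]>-.13)&(W[...,1]<-.07)&(W[...,2]>.145)&(W[...,2]<.17)
    x=W[m]*1000; print('grip',np.percentile(x,[2,50,98],axis=0).round(1).tolist())
o=get_obs();print(R.from_quat(o['tool_rot']).as_matrix().round(4))
```

```text
side base ((604.4752807617188, -51.66987609863281), (233.54664611816406, 74.84281158447266), 89.72282409667969)
side lamp ((604.3108520507812, -135.99154663085938), (59.7070198059082, 49.64340591430664), 87.99076080322266) 0.1200278381837071
[[580.3, -163.7], [603.6, -142.7], [628.4, -107.7]]
viewer [[583.4, 16.3, 31.4], [584.3, 18.3, 34.9], [603.5, 22.2, 78.7], [624.2, 27.6, 113.6], [626.8, 57.3, 115.3]]
grip [[603.2, -116.1, 145.2], [607.4, -110.4, 159.1], [614.0, -99.5, 162.5]]
top base ((603.1932983398438, -48.944244384765625), (234.62852478027344, 73.45481872558594), 89.68379974365234)
top lamp ((604.9371337890625, -133.96441650390625), (50.084564208984375, 58.00156021118164), 0.5519278645515442) 0.12118226200521165
[[580.0, -162.7], [603.8, -138.5], [629.3, -114.8]]
viewer [[583.2, 17.3, 33.1], [583.8, 19.2, 43.2], [601.6, 26.2, 94.5], [621.9, 58.3, 116.4], [625.2, 59.6, 117.4]]
grip [[603.7, -115.8, 148.3], [607.8, -107.0, 161.3], [613.2, -99.9, 164.3]]
[[ 3.390e-01 -9.408e-01  0.000e+00]
 [-9.408e-01 -3.390e-01 -1.000e-04]
 [ 1.000e-04  0.000e+00 -1.000e+00]]
```

Run:
```python
from h import *
for n in ['side','top']:
    z=np.load(n+'0.npz');W=cloud(n,z['d']);ok=z['d']>0
    for y0,y1 in [(-.35,-.15),(-.15,-.1),(-.1,-.05),(-.05,0),(0,.05),(.05,.1)]:
      for z0,z1 in [(.02,.08),(.08,.14),(.14,.2),(.2,.26)]:
        m=ok&(W[...,0]>.64)&(W[...,0]<1.0)&(W[...,1]>y0)&(W[...,1]<y1)&(W[...,2]>z0)&(W[...,2]<z1)
        if m.sum()>5: P=W[m]; print(n,(y0,y1),(z0,z1),m.sum(),'xmin',np.percentile(P[:,0],2).round(3),'ymax',P[:,1].max().round(3))
```

```text
side (-0.35, -0.15) (0.02, 0.08) 1759 xmin 0.676 ymax -0.15
side (-0.35, -0.15) (0.08, 0.14) 2161 xmin 0.706 ymax -0.15
side (-0.35, -0.15) (0.14, 0.2) 3913 xmin 0.723 ymax -0.15
side (-0.35, -0.15) (0.2, 0.26) 35 xmin 0.797 ymax -0.15
side (-0.15, -0.1) (0.02, 0.08) 182 xmin 0.723 ymax -0.1
side (-0.15, -0.1) (0.08, 0.14) 265 xmin 0.722 ymax -0.101
side (-0.15, -0.1) (0.14, 0.2) 827 xmin 0.723 ymax -0.1
side (-0.15, -0.1) (0.2, 0.26) 22 xmin 0.798 ymax -0.139
side (-0.1, -0.05) (0.02, 0.08) 154 xmin 0.719 ymax -0.051
side (-0.1, -0.05) (0.08, 0.14) 204 xmin 0.717 ymax -0.051
side (-0.1, -0.05) (0.14, 0.2) 735 xmin 0.723 ymax -0.05
side (-0.05, 0) (0.02, 0.08) 71 xmin 0.723 ymax -0.025
side (-0.05, 0) (0.08, 0.14) 85 xmin 0.723 ymax -0.025
side (-0.05, 0) (0.14, 0.2) 179 xmin 0.723 ymax -0.025
side (0.05, 0.1) (0.02, 0.08) 267 xmin 0.683 ymax 0.1
top (-0.35, -0.15) (0.02, 0.08) 360 xmin 0.646 ymax -0.15
top (-0.35, -0.15) (0.08, 0.14) 569 xmin 0.704 ymax -0.15
top (-0.35, -0.15) (0.14, 0.2) 3916 xmin 0.723 ymax -0.15
top (-0.35, -0.15) (0.2, 0.26) 52 xmin 0.796 ymax -0.151
top (-0.15, -0.1) (0.02, 0.08) 135 xmin 0.722 ymax -0.1
top (-0.15, -0.1) (0.08, 0.14) 282 xmin 0.721 ymax -0.1
top (-0.15, -0.1) (0.14, 0.2) 1538 xmin 0.723 ymax -0.1
top (-0.15, -0.1) (0.2, 0.26) 43 xmin 0.798 ymax -0.14
top (-0.1, -0.05) (0.02, 0.08) 123 xmin 0.72 ymax -0.051
top (-0.1, -0.05) (0.08, 0.14) 208 xmin 0.716 ymax -0.051
top (-0.1, -0.05) (0.14, 0.2) 1548 xmin 0.723 ymax -0.05
top (-0.05, 0) (0.02, 0.08) 73 xmin 0.722 ymax -0.027
top (-0.05, 0) (0.08, 0.14) 82 xmin 0.722 ymax -0.027
top (-0.05, 0) (0.14, 0.2) 649 xmin 0.723 ymax -0.026
top (0, 0.05) (0.02, 0.08) 30 xmin 0.855 ymax 0.05
top (0.05, 0.1) (0.02, 0.08) 767 xmin 0.683 ymax 0.1
```

Emit:
{"name": "carry_out", "arguments": {
  "deltas": [
    [1,-13.45,-19.43,0.8,0,0,19.8],
    [1,-13.45,-19.43,0.8,0,0,19.8],
    [1,-13.45,-19.43,0.8,0,0,19.8],
    [1,-13.45,-19.43,0.8,0,0,19.8],
    [1,-13.45,-19.43,0.8,0,0,19.8],
    [1,-13.45,-19.43,0.8,0,0,19.8],
    [1,-13.45,-19.43,0.8,0,0,19.8],
    [1,-13.45,-19.43,0.8,0,0,19.8]
  ],
  "force": 20
}}

```text
time: 1.55
position: [0.445, -0.2609, 0.2093]
tool_rot: [-0.707, 0.707, -0.0, 0.0]
ft_force: [0.3, -1.8, 1.2]
grip_width: 0.0311
```

Emit:
{"name": "carry_out", "arguments": {
  "deltas": [
    [1,-6.16,-4.4,0,0,0,0],
    [1,-6.16,-4.4,0,0,0,0],
    [1,-6.16,-4.4,0,0,0,0],
    [1,-6.16,-4.4,0,0,0,0],
    [1,-6.16,-4.4,1.4,0,0,0],
    [1,-6.16,-4.4,2.8,0,0,0],
    [1,-6.16,-4.4,2.8,0,0,0]
  ]
}}

```text
time: 2.25
position: [0.5507, -0.1066, 0.1351]
tool_rot: [0.708, -0.707, -0.005, 0.002]
ft_force: [-0.5, -0.5, 0.6]
grip_width: 0.0007
```

Run:
```python
from h import *
p,d=shot('side','side1'); cv2.imwrite('pics/c.png',cv2.resize(cv2.cvtColor(p[100:235,170:330],cv2.COLOR_RGB2BGR),(711,600)))
o=get_obs();print(o['position'],o['ft_force'],o['grip_width'],R.from_quat(o['tool_rot']).as_matrix().round(3).tolist())
```

```text
[ 0.55236471 -0.10757679  0.13732753] [ 0.26490891 -0.38231707  0.32965775] 0.0002048851324890662 [[0.001, -1.0, -0.005], [-1.0, -0.001, 0.002], [-0.002, 0.005, -1.0]]
```

View pics/c.png

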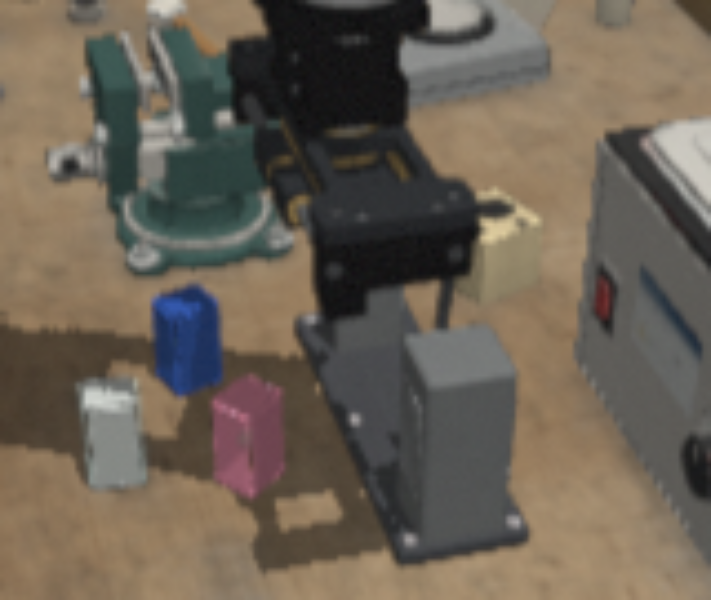

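The side view shows the closed fingers just on the robot side of the upright grip, with its arm visible at crop (445,300). Pushing now.

Emit:
{"name": "carry_out", "arguments": {
  "deltas": [
    [1,0,-0.7,0,0,0,0],
    [1,0,-1.2,0,0,0,0],
    [1,0,-1.6,0,0,0,0],
    [1,0,-2.0,0,0,0,0],
    [1,0,-2.4,0,0,0,0],
    [1,0,-2.8,0,0,0,0],
    [1,0,-2.8,0,0,0,0]
  ]
}}

```text
time: 3.0
position: [0.6252, -0.1085, 0.1389]
tool_rot: [0.707, -0.707, 0.0, -0.0]
ft_force: [0.2, -0.5, 0.1]
grip_width: 0.0005
```

Run:
```python
from h import *
p,d=shot('side','side2'); cv2.imwrite('pics/d.png',cv2.resize(cv2.cvtColor(p[100:235,170:330],cv2.COLOR_RGB2BGR),(711,600)))
o=get_obs();print(o['position'],o['ft_force'])
```

```text
[ 0.62497772 -0.10853407  0.13899967] [-0.17180764  0.55259549  0.0259487 ]
```

View pics/d.png

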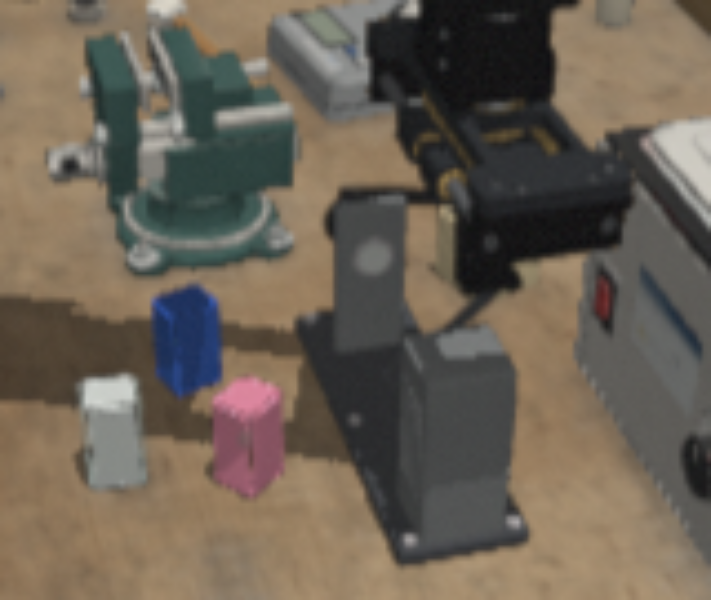

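Emit:
{"name": "carry_out", "arguments": {
  "deltas": [
    [1,0,-0.3,0.05,0,0,0],
    [1,0,-0.5,0.1,0,0,0],
    [1,0,-0.7,0.2,0,0,0],
    [1,0,-0.85,0.28,0,0,0],
    [1,0,-0.95,0.34,0,0,0],
    [1,0,-0.95,0.34,0,0,0]
  ]
}}

```text
time: 3.65
position: [0.6487, -0.1086, 0.1306]
tool_rot: [0.707, -0.707, 0.001, -0.0]
ft_force: [-0.2, -0.1, 0.1]
grip_width: 0.0005
```

Run:
```python
from h import *
p,d=shot('side','side3'); cv2.imwrite('pics/e.png',cv2.resize(cv2.cvtColor(p[100:235,170:330],cv2.COLOR_RGB2BGR),(711,600)))
o=get_obs();print(o['position'],o['ft_force'])
```

```text
[ 0.64827958 -0.10849514  0.13057271] [ 0.30058658  0.21391171 -0.71985681]
```

View pics/e.png

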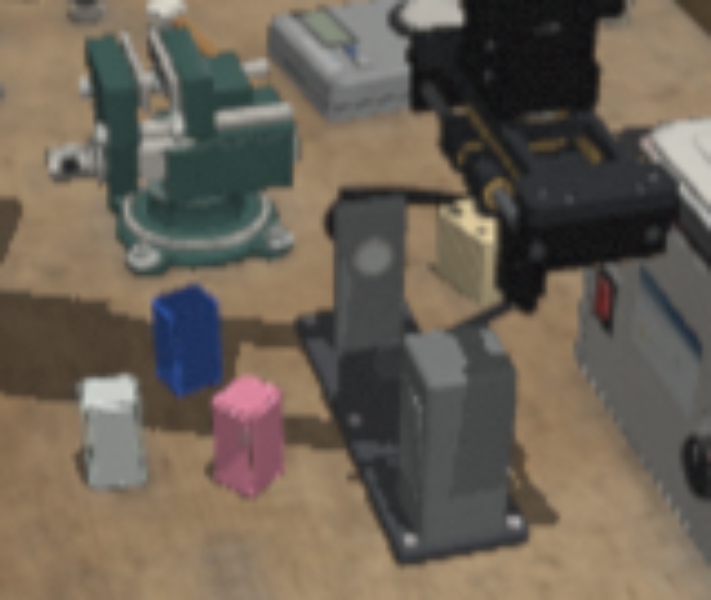

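Emit:
{"name": "carry_out", "arguments": {
  "deltas": [
    [1,0,0.3,-1.5,0,0,0],
    [1,0,0.3,-3,0,0,0],
    [-1,-2.52,8.6,-3,0,0,2.5],
    [-1,-2.52,8.6,-3,0,0,2.5],
    [-1,-2.52,8.6,-3,0,0,2.5],
    [-1,-2.52,8.6,-3,0,0,2.5],
    [-1,-2.52,8.6,-3,0,0,2.5],
    [-1,-2.52,8.6,-3,0,0,2.5]
  ]
}}

```text
time: 4.5
position: [0.4295, -0.0441, 0.2057]
tool_rot: [-0.692, 0.722, 0.001, -0.0]
ft_force: [0.2, 0.2, -0.5]
grip_width: 0.0408
```

Run:
```python
from h import *
p,d=shot('side','side4'); W=cloud('side',d);cv2.imwrite('pics/f.png',cv2.resize(cv2.cvtColor(p[100:235,170:330],cv2.COLOR_RGB2BGR),(711,600)))
ok=d>0
m=ok&(W[...,0]>.61)&(W[...,0]<.69)&(W[...,1]>-.125)&(W[...,1]<-.085)&(W[...,2]>.1)&(W[...,2]<.17)
print(np.percentile(W[m],[2,50,98],axis=0).round(4).tolist())
o=get_obs();print(o['position'],o['ft_force'],o['grip_width'],o['q'],R.from_quat(o['tool_rot']).as_matrix().round(3).tolist())
```

```text
[[0.6124, -0.1229, 0.1146], [0.6398, -0.1092, 0.1206], [0.6556, -0.1002, 0.1308]]
[ 0.43264958 -0.04541202  0.20611233] [ 1.85645276  0.12087392 -0.50124161] 0.04453381688297854 [-3.62673721e-01  2.98507971e-01  1.90897144e+00  1.44110440e-04
  9.32244260e-01  1.25153758e+00] [[-0.043, -0.999, 0.002], [-0.999, 0.043, -0.001], [0.0, -0.002, -1.0]]
```

View pics/f.png

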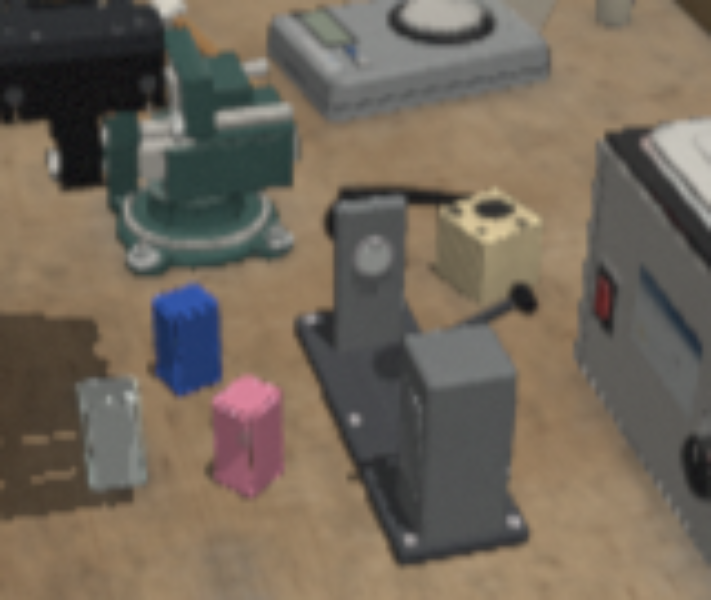

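The shutter is open: the roller is at about x=0.65 with its top at 0.131 m, which gives about 1.17 rad. Before grasping I'll check which faces of the cell are frosted.

Run:
```python
from h import *
ims=[]
for f in ['side0','side4']:
    p=np.load(f+'.npz')['p'][178:218,180:240]; ims.append(cv2.resize(cv2.cvtColor(p,cv2.COLOR_RGB2BGR),(390,260),interpolation=cv2.INTER_CUBIC))
q=np.load('side0.npz')['p'][260:300,240:300]; ims.append(cv2.resize(cv2.cvtColor(q,cv2.COLOR_RGB2BGR),(390,260),interpolation=cv2.INTER_CUBIC))
q=np.load('top0.npz')['p'][215:245,177:222]; ims.append(cv2.resize(cv2.cvtColor(q,cv2.COLOR_RGB2BGR),(390,260),interpolation=cv2.INTER_CUBIC))
cv2.imwrite('pics/g.png',np.vstack([np.hstack(ims[:2]),np.hstack(ims[2:])]))
z=np.load('side4.npz');W=cloud('side',z['d'])
for r in range(186,212,3):
    print(r,[ (tuple((W[r,c]*1000).round().astype(int).tolist()),z['p'][r,c].tolist()) for c in (190,193,196,199,201)])
```

```text
186 [((425, -38, 62), [117, 119, 116]), ((432, -41, 62), [106, 108, 106]), ((439, -40, 60), [106, 108, 106]), ((446, -43, 60), [112, 113, 108]), ((461, 34, 2), [145, 128, 106])]
189 [((423, -49, 60), [108, 109, 106]), ((430, -51, 60), [113, 115, 111]), ((437, -53, 60), [105, 108, 105]), ((444, -54, 60), [188, 193, 187]), ((450, -52, 57), [153, 143, 123])]
192 [((421, -56, 57), [109, 111, 108]), ((428, -59, 58), [110, 112, 110]), ((436, -59, 56), [114, 116, 113]), ((443, -62, 56), [135, 138, 135]), ((448, -58, 52), [135, 130, 115])]
195 [((420, -61, 51), [111, 112, 109]), ((428, -56, 46), [111, 114, 111]), ((435, -58, 46), [112, 114, 111]), ((443, -57, 43), [111, 114, 111]), ((448, -56, 42), [132, 128, 115])]
198 [((420, -55, 37), [123, 124, 120]), ((427, -60, 40), [112, 114, 111]), ((434, -60, 38), [112, 114, 111]), ((441, -61, 37), [112, 115, 112]), ((447, -57, 33), [125, 121, 111])]
201 [((422, -22, 2), [85, 83, 78]), ((426, -61, 31), [114, 117, 113]), ((434, -59, 28), [112, 115, 111]), ((441, -58, 25), [130, 133, 130]), ((447, -51, 19), [126, 128, 121])]
204 [((418, -53, 17), [122, 129, 122]), ((425, -58, 19), [112, 115, 112]), ((433, -58, 18), [111, 114, 111]), ((440, -58, 16), [130, 133, 129]), ((447, -47, 5), [111, 115, 111])]
207 [((418, -54, 8), [134, 142, 137]), ((424, -60, 11), [111, 113, 110]), ((432, -60, 10), [112, 115, 112]), ((439, -63, 10), [130, 133, 130]), ((445, -59, 5), [128, 133, 128])]
210 [((416, -58, 1), [87, 80, 68]), ((424, -59, 1), [92, 87, 80]), ((431, -62, 1), [73, 65, 57]), ((438, -63, 0), [74, 64, 52]), ((443, -65, 1), [126, 109, 87])]
```

View pics/g.png

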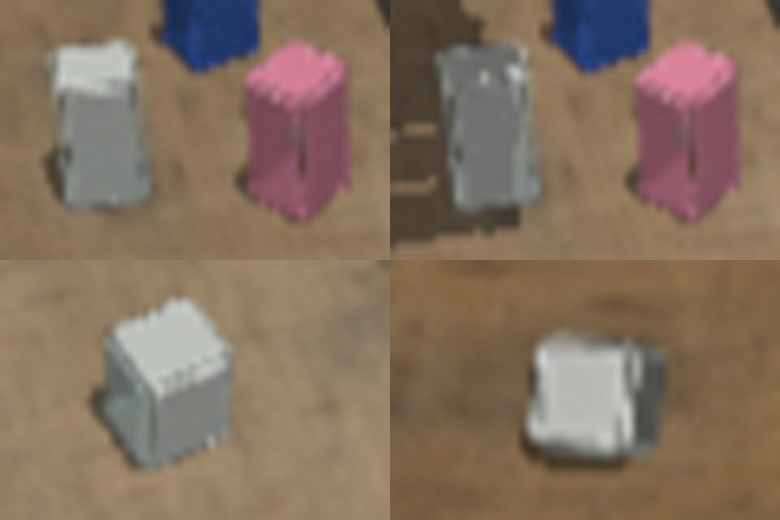

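The zoom shows a flat, opaque grey-white panel on the -y face, with see-through strips only at its x edges. So the frosted faces are at ±y, as measured, and I'll descend.

Emit:
{"name": "carry_out", "arguments": {
  "deltas": [
    [-1,0,0,1,0,0,0],
    [-1,0,0,2,0,0,0],
    [-1,0,0,3,0,0,0],
    [-1,0,0,4,0,0,0],
    [-1,0,0,5.2,0,0,0],
    [-1,0,0,6.4,0,0,0],
    [-1,0,0,7.2,0,0,0],
    [-1,0,0,7.2,0,0,0]
  ],
  "force": 15
}}

```text
time: 5.35
position: [0.434, -0.0462, 0.0228]
tool_rot: [-0.691, 0.722, 0.001, -0.0]
ft_force: [0.1, 0.7, 0.1]
grip_width: 0.0864
```

Run:
```python
from h import *
o=get_obs();print(o['position'],o['ft_force'],o['grip_width'])
for n in ['side','top']:
    p,d=shot(n,n+'5')
a=cv2.cvtColor(np.load('side5.npz')['p'][150:230,160:250],cv2.COLOR_RGB2BGR);b=cv2.cvtColor(np.load('top5.npz')['p'][190:270,155:245],cv2.COLOR_RGB2BGR)
cv2.imwrite('pics/i.png',cv2.resize(np.hstack([a,b]),(800,356),interpolation=cv2.INTER_CUBIC))
```

```text
[ 0.43401282 -0.04619643  0.02282391] [0.08125203 0.68948282 0.06818684] 0.08644079547076519
```

View pics/i.png

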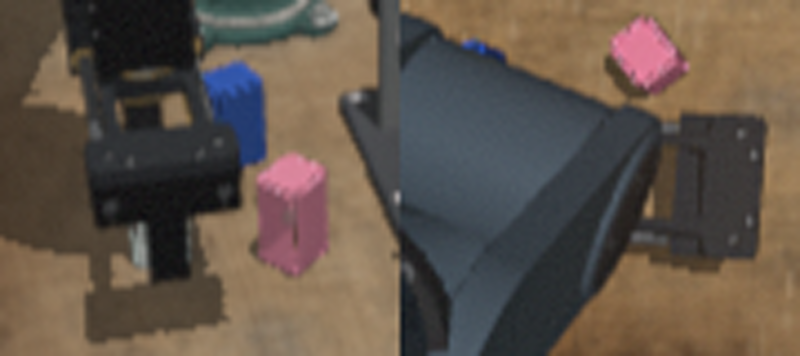

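The side view shows the fingers straddling the cell along y, with nothing else in the way. Closing.

Emit:
{"name": "carry_out", "arguments": {
  "deltas": [
    [1,0,0,0,0,0,0],
    [1,0,0,0,0,0,0],
    [1,0,0,0,0,0,0],
    [1,0,0,0,0,0,0],
    [1,0,0,0,0,0,0],
    [1,0,0,0,0,0,0],
    [1,0,0,0,0,0,0],
    [1,0,0,0,0,0,0]
  ],
  "force": 15
}}

```text
time: 6.25
position: [0.4325, -0.0454, 0.0255]
tool_rot: [-0.692, 0.722, 0.0, -0.0]
ft_force: [-0.8, 0.6, -0.4]
grip_width: 0.0311
```

Emit:
{"name": "carry_out", "arguments": {
  "deltas": [
    [1,0,0,-0.3,0,0,0],
    [1,0,0,-1,0,0,0],
    [1,0,0,-2,0,0,0],
    [1,0,0,-3.2,0,0,0],
    [1,0,0,-4.4,0,0,0],
    [1,0,0,-5.6,0,0,0],
    [1,0,0,-6.6,0,0,0],
    [1,0,0,-6.6,0,0,0]
  ]
}}

```text
time: 7.05
position: [0.4346, -0.0461, 0.1937]
tool_rot: [-0.692, 0.722, -0.004, 0.002]
ft_force: [0.3, -0.4, -0.5]
grip_width: 0.0302
```

Run:
```python
from h import *
o=get_obs();print(o['position'],o['ft_force'],o['grip_width'],o['q'])
for n in ['side','top']:
    p,d=shot(n,n+'6')
cv2.imwrite('pics/j.png',cv2.resize(cv2.cvtColor(np.load('side6.npz')['p'][90:230,140:300],cv2.COLOR_RGB2BGR),(685,600),interpolation=cv2.INTER_CUBIC))
```

```text
[ 0.43462934 -0.04613451  0.19374952] [ 0.32359721 -0.35177044 -0.45519836] 0.030223338468535654 [-3.62512590e-01  3.19831980e-01  1.92310704e+00 -2.48190078e-05
  8.90743467e-01  1.25146188e+00]
```

View pics/j.png

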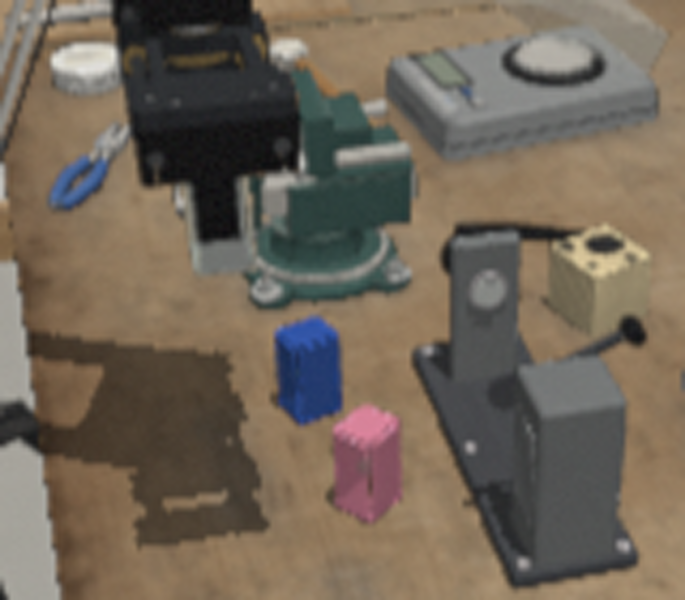

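The cell is held upright, 30.2 mm wide between the pads, and the shutter still shows open with its knob at crop (632,330). Now I'll turn it a quarter turn.

Emit:
{"name": "carry_out", "arguments": {
  "deltas": [
    [1,0,0,0,0,0,-8],
    [1,0,0,0,0,0,-16],
    [1,0,0,0,0,0,-24],
    [1,0,0,0,0,0,-32],
    [1,0,0,0,0,0,-40],
    [1,0,0,0,0,0,-48],
    [1,0,0,0,0,0,-56],
    [1,0,0,0,0,0,-64]
  ]
}}

```text
time: 7.95
position: [0.4313, -0.045, 0.1888]
tool_rot: [0.97, -0.243, -0.002, -0.0]
ft_force: [-0.8, -0.0, -0.2]
grip_width: 0.03
```

Emit:
{"name": "carry_out", "arguments": {
  "deltas": [
    [1,0,0,0,0,0,-8],
    [1,0,0,0,0,0,-16],
    [1,0,0,0,0,0,-24],
    [1,0,0,0,0,0,-28.2],
    [1,0,0,0,0,0,-28.2],
    [1,0,0,0,0,0,-28.2]
  ]
}}

```text
time: 8.55
position: [0.4318, -0.0452, 0.1895]
tool_rot: [1.0, -0.003, -0.001, -0.001]
ft_force: [0.6, -0.4, -0.4]
grip_width: 0.03
```

Run:
```python
from h import *
o=get_obs();print(o['position'],o['ft_force'],o['grip_width'],o['q'],R.from_quat(o['tool_rot']).as_matrix().round(4).tolist())
p,d=shot('side','side7')
cv2.imwrite('pics/k.png',cv2.resize(cv2.cvtColor(p[90:230,140:300],cv2.COLOR_RGB2BGR),(685,600),interpolation=cv2.INTER_CUBIC))
```

```text
[ 0.43184752 -0.04521623  0.18946648] [ 0.59054835 -0.40887701 -0.40632089] 0.030040932062715197 [-3.62850395e-01  3.27619855e-01  1.92739087e+00  3.37527835e-05
  8.89365279e-01 -3.56071855e-01] [[1.0, -0.0068, -0.0026], [-0.0068, -1.0, 0.001], [-0.0026, -0.001, -1.0]]
```

View pics/k.png

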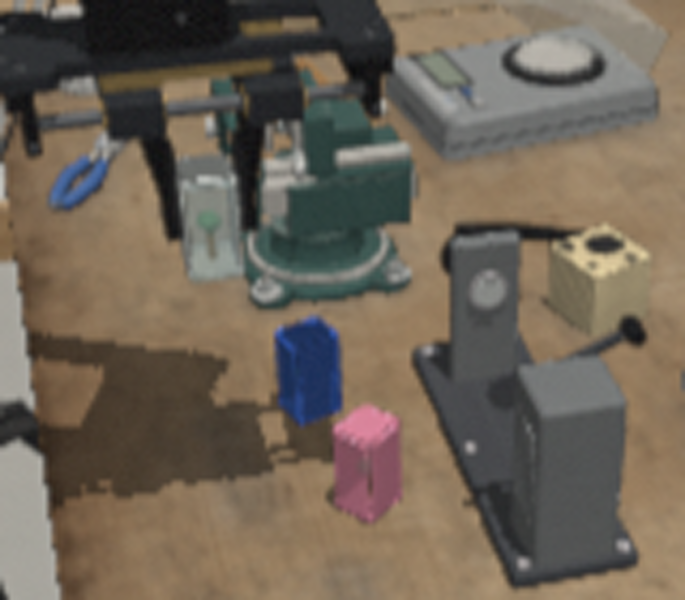

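Seen square-on, the clear window shows the stone inside at crop (210,220), and the fingers sit on the two frosted sides. Next I'll carry it over the gap.

Emit:
{"name": "carry_out", "arguments": {
  "deltas": [
    [1,1,0,0,0,0,0],
    [1,2.2,0,0,0,0,0],
    [1,3.4,0,0,0,0,0],
    [1,4.6,0,0,0,0,0],
    [1,5.8,0,0,0,0,0],
    [1,6.8,0,0,0,0,0],
    [1,6.8,0,0,0,0,0],
    [1,6.8,0,0,0,0,0]
  ]
}}

```text
time: 9.4
position: [0.602, -0.0461, 0.1895]
tool_rot: [1.0, -0.003, -0.001, -0.0]
ft_force: [0.6, -0.1, -1.0]
grip_width: 0.0299
```

Run:
```python
from h import *
o=get_obs();print(o['position'],o['ft_force'],o['grip_width'],R.from_quat(o['tool_rot']).as_matrix().round(4).tolist())
p,d=shot('side','side8')
cv2.imwrite('pics/l.png',cv2.resize(cv2.cvtColor(p[90:230,180:340],cv2.COLOR_RGB2BGR),(685,600),interpolation=cv2.INTER_CUBIC))
W=cloud('side',d);m=(d>0)&(W[...,0]>.58)&(W[...,0]<.63)&(W[...,1]>-.09)&(W[...,1]<0)&(W[...,2]>.15)&(W[...,2]<.19);print(np.percentile(W[m],[2,10,50,90,98],axis=0).round(4).tolist())
```

```text
[ 0.60201511 -0.0461074   0.18954587] [ 0.5725983  -0.10629005 -1.04121323] 0.029943322657390782 [[1.0, -0.0053, -0.0024], [-0.0053, -1.0, 0.0005], [-0.0024, -0.0005, -1.0]]
[[0.586, -0.0636, 0.165], [0.5868, -0.0625, 0.168], [0.5981, -0.0604, 0.1774], [0.6114, -0.0452, 0.1871], [0.6152, -0.0313, 0.1891]]
```

View pics/l.png

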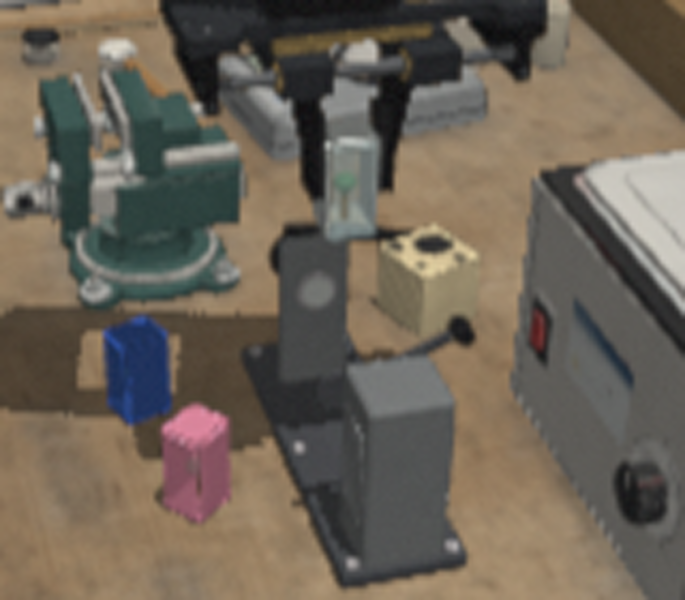

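Emit:
{"name": "carry_out", "arguments": {
  "deltas": [
    [1,0.12,0,0,0,0,0],
    [1,0.12,0,0.7,0,0,0],
    [1,0.12,0,1.5,0,0,0],
    [1,0.12,0,2.3,0,0,0],
    [1,0.12,0,3.1,0,0,0],
    [1,0.12,0,3.9,0,0,0],
    [1,0.12,0,4.6,0,0,0],
    [1,0.12,0,4.6,0,0,0]
  ]
}}

```text
time: 10.25
position: [0.6031, -0.0459, 0.0734]
tool_rot: [1.0, -0.003, -0.003, -0.001]
ft_force: [-1.0, -0.5, -0.7]
grip_width: 0.0298
```

Run:
```python
from h import *
o=get_obs();print(o['position'],o['ft_force'],o['grip_width'],R.from_quat(o['tool_rot']).as_matrix().round(4).tolist())
p,d=shot('side','side9');shot('top','top9')
cv2.imwrite('pics/m.png',cv2.resize(cv2.cvtColor(p[90:230,180:340],cv2.COLOR_RGB2BGR),(685,600),interpolation=cv2.INTER_CUBIC))
W=cloud('side',d);ok=d>0
m=ok&(W[...,0]>.575)&(W[...,0]<.635)&(W[...,1]>-.09)&(W[...,1]<0)&(W[...,2]>.06)&(W[...,2]<.115);print(np.percentile(W[m],[2,10,50,90,98],axis=0).round(4).tolist())
m=ok&(W[...,0]>.63)&(W[...,0]<.69)&(W[...,1]>-.125)&(W[...,1]<-.085)&(W[...,2]>.1)&(W[...,2]<.17)
print('grip',np.percentile(W[m],[2,50,98],axis=0).round(4).tolist())
m=ok&(W[...,0]>.55)&(W[...,0]<.66)&(W[...,1]>-.19)&(W[...,1]<-.1)&(W[...,2]>.114)&(W[...,2]<.127)
print('lamp',np.percentile(W[m],[2,50,98],axis=0).round(4).tolist())
```

```text
[ 0.60307835 -0.0459181   0.07335016] [-1.02475971 -0.45284102 -0.68722163] 0.029839998406769392 [[1.0, -0.0056, -0.0058], [-0.0055, -1.0, 0.0015], [-0.0058, -0.0015, -1.0]]
[[0.5768, -0.0634, 0.0745], [0.5794, -0.062, 0.0807], [0.6002, -0.057, 0.0998], [0.6216, -0.0418, 0.1095], [0.6259, -0.0346, 0.1132]]
grip [[0.6314, -0.1164, 0.1157], [0.647, -0.1075, 0.1274], [0.688, -0.0851, 0.1673]]
lamp [[0.5806, -0.1634, 0.1146], [0.6072, -0.1395, 0.1201], [0.6495, -0.1054, 0.1253]]
```

View pics/m.png

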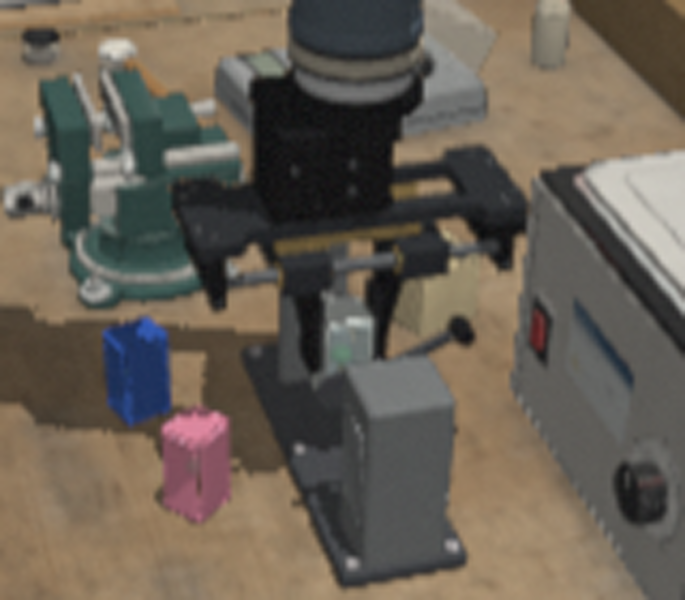

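The cell is between the lamp house and the viewer at crop (345,340), and the shutter knob is still over at (460,330). I'll let it settle and average the readings.

Emit:
{"name": "carry_out", "arguments": {
  "deltas": [
    [1,0.04,0,0,0,0,0],
    [1,0.04,0,0,0,0,0],
    [1,0.04,0,0,0,0,0],
    [1,0.04,0,0,0,0,0],
    [1,0.04,0,0,0,0,0],
    [1,0.04,0,0,0,0,0]
  ]
}}

```text
time: 10.95
position: [0.6067, -0.0464, 0.0756]
tool_rot: [1.0, -0.003, 0.0, 0.0]
ft_force: [0.4, 1.1, -0.9]
grip_width: 0.0302
```

Run:
```python
from h import *
P=[];X=[]
for k in range(4):
    p,d=camera('side');o=get_obs();P.append(o['position']);W=cloud('side',d)
    pi=p.astype(int);m=(d>0)&(pi.mean(-1)>75)&(W[...,0]>.575)&(W[...,0]<.635)&(W[...,1]>-.075)&(W[...,1]<-.02)&(W[...,2]>.085)&(W[...,2]<.113)
    X.append(W[m]);
X=np.concatenate(X);print(len(X),np.percentile(X,[2,10,50,90,98],axis=0).round(4).tolist())
print(np.mean(P,0),o['grip_width'],o['ft_force'],np.abs(o['joint_velocities']).max(),R.from_quat(o['tool_rot']).as_matrix().round(3).tolist())
n0=np.load('side0.npz')['p'].astype(int)
for t,(a,b,c,e) in dict(short=(260,300,250,285),tape=(235,270,290,335),pl=(235,260,165,230)).items(): print(t,np.abs(p.astype(int)[a:b,c:e]-n0[a:b,c:e]).mean())
```

```text
648 [[0.5917, -0.0639, 0.0857], [0.5949, -0.0629, 0.0894], [0.6059, -0.0588, 0.1065], [0.6168, -0.0392, 0.111], [0.621, -0.033, 0.1119]]
[ 0.60665389 -0.04635402  0.07550419] 0.030349042055245013 [-0.45898416 -0.03225497 -1.01056611] 0.001406866948308815 [[1.0, -0.005, -0.0], [-0.005, -1.0, 0.0], [-0.0, -0.0, -1.0]]
short 8.043333333333333
tape 7.635132275132275
pl 7.372923076923077
```

Emit:
{"name": "carry_out", "arguments": {
  "deltas": [
    [1,-0.06,0,0.04,0,0,0],
    [1,-0.06,0,0.04,0,0,0],
    [1,-0.06,0,0.04,0,0,0],
    [1,-0.06,0,0.04,0,0,0],
    [1,-0.06,0,0.04,0,0,0]
  ]
}}

```text
time: 11.65
position: [0.6052, -0.0464, 0.0745]
tool_rot: [1.0, -0.003, 0.0, 0.0]
ft_force: [-0.1, -0.8, -0.5]
grip_width: 0.0303
```

Run:
```python
from h import *
o=get_obs();print(o['position'],o['grip_width'],o['ft_force'],o['time'])
print(hand_in())
```

```text
[ 0.6052312  -0.04639231  0.07451379] 0.03026945477861117 [-0.1102118  -0.83147107 -0.51376248] 11.65
the job is handed in; nothing more can be done
None
```

I pushed the shutter open, picked up the tall cell by its frosted faces, turned it 90° and held it in the light path. I handed the job in at 11.65 s with the cell still held there. `hand_in` gives no verdict, so the figures below are my own measurements.

| Check | Result | Limit |
|---|---|---|
| Shutter angle, estimated from the roller's position | about 1.17 rad | above 1.0 |
| Cell middle sideways from the light's axis | about 1 mm | 8 mm |
| Cell middle from mid-gap | about 1 mm | 30 mm |
| Cell middle height | about 80 mm | 80 ± 14 mm |
| Window squareness, from the tool's rotation | within 1° | 10° |
| Opening at the grip | 30.3 mm | cell is 30 mm across the frosted faces |

- **Frosted faces:** after the turn, the camera showed the clear window with the stone inside facing along the light, so the fingers were on the other two faces.
- **Contact forces:** the state does not report these directly. The outside force on the tool never read above about 2 N, and I saw no sign of the cell touching the bench.
- **Short cell, pliers and tape roll:** comparing side pictures gave a small difference of about 7 to 8 grey levels over all three, about the same for each. I read that as lighting or noise. I did not measure their positions again, but the arm never went near them while low.
- **Disagreement:** position estimates from the camera and the arm differed by 1 to 2 mm, well inside the limits.

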